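Shut and bolt the pattern-maker's instrument case

TASK

Put the pattern-maker's wooden instrument case away for the night, using only your fingertips: first push its open lid all the way down shut, then push the red tab so that the bolt slides fully home through the lid's steel loop. Grasp nothing, do not swing the lid further open, and leave the things standing around the case where they are.

Things in the scene. Friction and masses are not known exactly. Their poses are not given: they have to be found in the camera images.
- case: Wooden case fixed on the table, 220 (its x) x 260 (its y) mm. Origin: centre of its underside; its x axis points away from the robot (turned by up to 0.35 rad), y to the left, z up. The compartment spans x -60..+110 mm, its walls 70 mm high. In front of it a ledge, x -110..-60 mm, 43 mm high, carries the bolt; the bolt's guide blocks on it reach up to 70 mm.
- lid (a joint): Angle of the lid in rad: 0 = shut (lying level on the walls), grows as the free edge rises; starts half open, 0.55 to 1.05. Pale wooden panel 170 mm from hinge to free edge, 260 mm wide, 12 mm thick, 0.3 kg; its top lies at height 82 mm when shut. Its stiff hinge (0.6 N m) keeps it wherever it is left; 2 to 5 N near the free edge pushes it down.
- lid_edge (a point): Middle of the lid's free edge, on its outer (upper) face; moves with the lid. A steel loop 20 mm wide sticks out 38 mm beyond the free edge at case y = +20..+40 mm, all of it lower than the lid's top when shut.
- lid_hinge (a point): Middle of the lid's hinge axis, at (110, 0, 70) mm in the case's frame; the axis runs along the case's y, on the far rim of the compartment.
- bolt (a joint): Travel of the bolt in m along the case's +y (to the robot's left): 0 to 0.012 at the start (withdrawn), 0.045 = fully home, against its stop and through the lid's loop. Friction about 2 N; it stays where it is left.
- bolt_tab (a point): Centre of the top of the bolt's red upright tab, 22 (case x) x 16 (case y) mm, its top 110 mm above the table, so 28 mm higher than the shut lid. It stands on the ledge at case x = -85 mm, y = -60 mm + the bolt's travel.
- weight: Bystander: turned steel pattern weight, 56 mm diameter, 46 mm high, origin at the centre of its underside. Leave alone.
- chalk_box: Bystander: cream box 85 x 60 x 45 mm, origin at the centre of its underside. Leave alone.
- tape: Bystander: red tape measure, 68 x 34 mm, 60 mm high, origin at the centre of its underside. Leave alone.
- pen_pot: Bystander: black pot with pens, 72 mm diameter, 130 mm high with the pens, origin at the centre of its underside. Leave alone. The four bystanders stand 19 to 24 cm to the left and right of the case's middle, and swap places.

How it is judged:
By the outcome, as a careful person would: the job done as asked, in the order asked, and still so for the second after the job is handed in, with the robot touching nothing.
It also fails if it takes over 48 s, if anything falls off the work surface, if the arm or the gripper's body presses on something with over 40 N, if the wrist force passes 120 N, or if a joint passes its speed limit or range.

ROBOT

A 6-joint arm with a two-finger parallel gripper is mounted at the origin on the work surface. World frame = base frame: x ahead of the robot, y to its left, z up, the work surface at z = 0. Lengths are in mm, angles in rad, forces in N, time in s.
With the tool pointing down it reaches from about 350 to 925 mm from the base axis. Payload 6.4 kg.
Tool frame: the origin (TCP) lies at the very end of the fingers, on their centre line; the grasp point (between the pads) lies grip_point_offset behind it (grip_point_offset is the distance from the TCP to the grasp point, in mm); z points along the fingers, y is the line along which they close (so a half turn about z gives the same grasp; the last joint's range is limited). The gripper opens to 94 mm and grips with 3 to 60 N. Pads are 16 mm wide; open, the fingers measure 119 mm over their backs; the gripper's body (75 mm by 177 mm) begins 78 mm behind the grasp point.
Start: joints at [-1.396, 0.245, 1.558, -0, 1.339, -0.174], TCP at [222.156, -610.868, 176.255] pointing down, gripper open.
Joint ranges: [-3.13, 3.13], [-1.02, 2.26], [0.13, 2.54], [-0.95, 4.09], [0.21, 2.88], [-2.74, 2.74]. Speed limits (rad/s): [2.57, 2.57, 3.14, 3.14, 3.14, 3.14].

INTERFACE

Orientations are given as a 3x3 rotation matrix whose columns are the frame's x, y, z axes.
In Python, from cell import * gives the robot as it stands. The module is installed in compiled form; this text tells all that it offers.
- The arm moves only by the tool jog_arm, never from a script. Its argument "rows" is a list of rows, each a list of 3 entries, a list of its own where there are three numbers: the turn, a rotation vector about the tool's x, y, z in degrees, then the shift along the tool's x, y, z in mm, then the opening in per cent of the stroke, from 0 (shut) to 100 (fully open). A call has 1 to 10 rows; each row shifts and turns the commanded pose from where the row before left it, along the tool's axes as they then stand; what a row does not reach is not made up. A row lasts 1/10 s, in which the tool goes at most 50 mm and 8.59 degrees, less where a joint would pass 70% of its speed; a pose out of reach is approached as far as the arm can. A call is refused whole if a number of a shift passes 50 or a number of a turn 8.59, either way. A call with a gripper value outside its range is refused whole. The fingers move at their own pace and stop on an object; "newtons" is the grip in N (left out, the last holds). Time passes only in rows, so rows that do not move let the fingers close. It gives the time, the measured TCP pose, the force, the opening and the grip force at its end, in the units of the state.
- sense(): the state, without advancing time (a new reading comes with each control period).
- get_image(name): name is "scene" or "side" or "wrist"; returns a dict with "pixels" (480x640x3 uint8, blue, green, red), "mtx" (3x3 intrinsics, pixels), "xyz" and "attitude" of the camera in the world. Camera axes: x right, y down, z forward; pixel columns grow to the right and rows downward; lengths in mm; the calibration is good to about 2 mm. A picture is of the moment at which its call begins. There is no depth.
- job_done(): hands the job in; it is judged then, once.
The state is a dict: "t": time; "qpos": joint angles; "dq": joint speeds; "tau": joint torques, N m; "eef_pos": TCP position; "ee_rot": TCP orientation; "contact_force": force on the tool from outside, world axes, zero at the start; "torque": the same for the moment, N m; "finger_gap": opening from 0.0 (shut) to 1.0 (fully open); "grip_force": force on a finger pad.
Only numpy, scipy, OpenCV 4.12 (cv2) and the standard library are available. Lean on these libraries where they do the work, as an engineer would, in place of code of your own. Each camera call takes 0.05 s, during which the arm holds its last target. There are 200 camera calls.

## Working session

There is one attempt and no reset: what is moved stays moved. The work goes in short steps, Python scripts to look and compute and a tool call to move; the robot and the scene stay as the last step left them, time stands still between calls to the robot, and variables do not carry over. Pictures are saved under pics/ and viewed, at most 10 in all, crops included, and the job is handed in when it is done.

Besides the shell and the picture viewer there is one more tool, called after "Call:" in YAML: its name, and indented under it one key for each argument. jog_arm: Moves the arm, as the interface text tells. Its arguments: {"type":"object","properties":{"rows":{"type":"array","items":{"type":"array"}},"newtons":{"type":"number"}},"required":["rows"]}

```bash
mkdir -p pics; python3 - <<'E'
from cell import *
import cv2,pickle
d={}
for n in("scene","side"):
    d[n]=get_image(n); cv2.imwrite(f"pics/{n}0.png",d[n]["pixels"]); print(n,d[n]["xyz"],d[n]["mtx"].tolist() if hasattr(d[n]["mtx"],'tolist') else d[n]["mtx"])
pickle.dump(d,open("d.pkl","wb"))
s=sense();print(s)
E
```

```text
scene [1016.12300613 -380.06842309  860.72243936] [[484.86835148360313, 0.0, 322.96502880396184], [0.0, 484.86835148360313, 242.77543774837642], [0.0, 0.0, 1.0]]
side [ 46.61434376 671.04647147 740.04463177] [[598.3369923886427, 0.0, 310.96516587709937], [0.0, 598.3369923886427, 240.57536464338952], [0.0, 0.0, 1.0]]
{'t': 0.1, 'qpos': array([-1.39608408e+00,  2.45687145e-01,  1.55883682e+00, -4.88178313e-06,
        1.33870695e+00, -1.74116659e-01]), 'dq': array([ 1.17122022e-04, -6.94144507e-04, -3.41154368e-03, -1.94970881e-03,
        2.22811162e-03, -6.50474493e-05]), 'tau': array([-3.52304623e-04, -4.16912556e+01, -3.15525842e+01,  6.86755241e-02,
        3.10219999e-02, -5.59553052e-05]), 'eef_pos': array([ 222.0627779 , -610.29099972,  175.32183288]), 'ee_rot': array([[ 9.39773288e-01,  3.41798307e-01, -2.89448934e-04],
       [ 3.41798316e-01, -9.39771946e-01,  1.61249536e-03],
       [ 2.79132196e-04, -1.61431323e-03, -9.99998658e-01]]), 'contact_force': array([0.97079251, 0.29099281, 0.23421063]), 'torque': array([-0.02942208, -0.03050715,  0.03110126]), 'grip_force': 0.0, 'finger_gap': 1.001094791649783}
```

View pics/scene0.png

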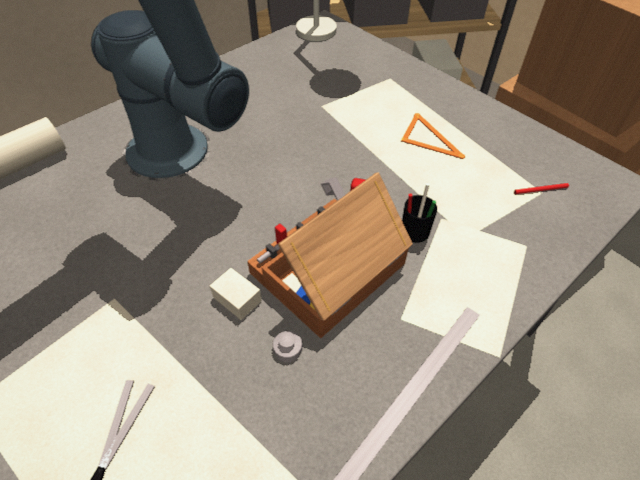

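View pics/side0.png

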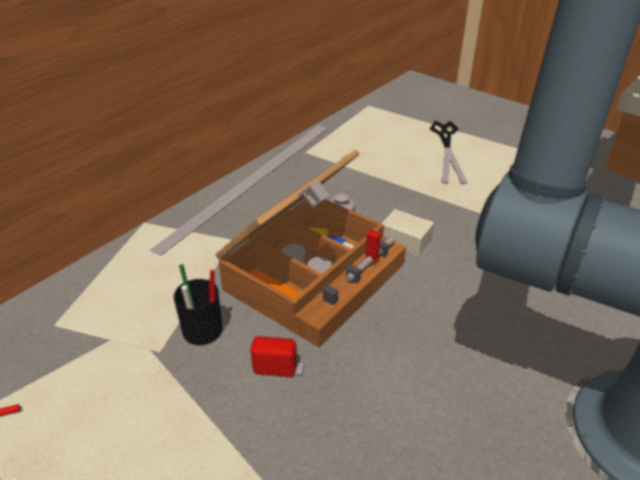

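Scene: lid free-edge corners are near (281,238) and (377,177), and the tab top is near (281,227). Side: tab top near (375,232), ledge front corners near (319,332) and (405,247). I'll enlarge both for precise pixels.

```bash
python3 - <<'E'
import cv2,pickle
d=pickle.load(open("d.pkl","rb"))
cv2.imwrite("pics/sc.png",cv2.resize(d["scene"]["pixels"][160:340,200:440],None,fx=3.33,fy=3.33,interpolation=cv2.INTER_CUBIC)[:600,:800])
cv2.imwrite("pics/si.png",cv2.resize(d["side"]["pixels"][140:350,205:485],None,fx=2.85,fy=2.85,interpolation=cv2.INTER_CUBIC)[:600,:800])
E
```

```text
(no output)
```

View pics/sc.png

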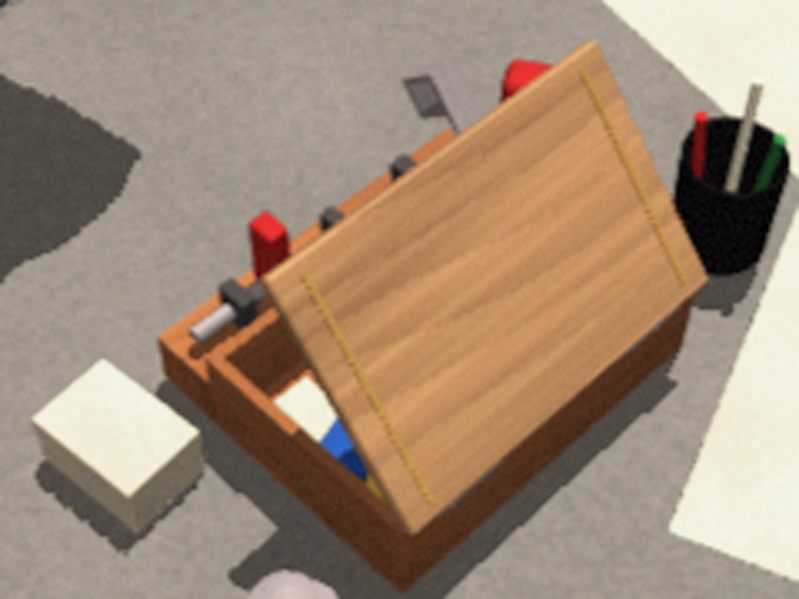

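View pics/si.png

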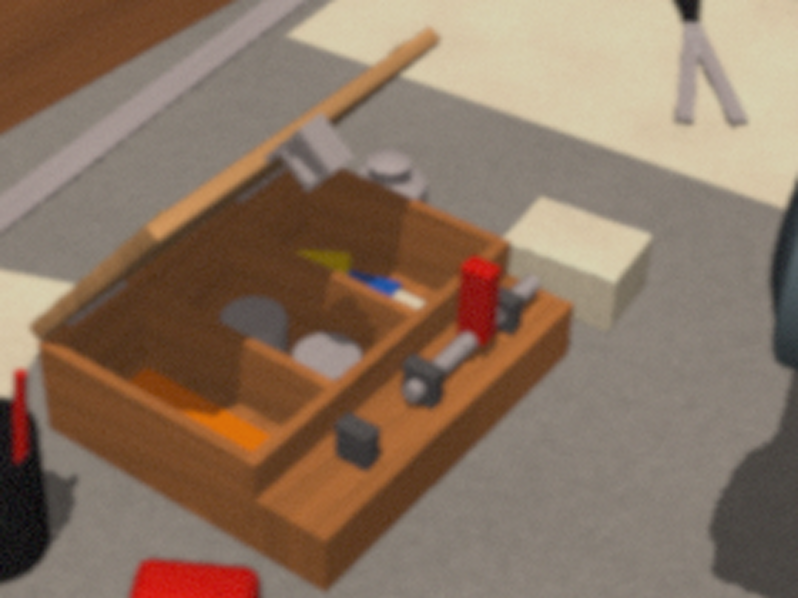

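Scene crop: lid corners (268,281), (595,43), (706,278) and (411,530), tab top (268,220). Side crop: ledge corners (327,540) and (572,308), rim (252,465) and (508,243), tab top (481,266). Next I fit one model to all of these.

```bash
cat > h.py <<'E'
import numpy as np
def proj(im,P):
    c=(np.asarray(P)-im["xyz"])@np.array(im["attitude"]); p=c@np.array(im["mtx"]).T; return p[:,:2]/p[:,2:]
def lid(u,v,y,a): return [110-u*np.cos(a)+v*np.sin(a)*1, y, 70+u*np.sin(a)+v*np.cos(a)]
def world(q,L):
    c,s=np.cos(q[2]),np.sin(q[2]); L=np.asarray(L,float)
    return np.c_[q[0]+c*L[:,0]-s*L[:,1],q[1]+s*L[:,0]+c*L[:,1],L[:,2]]
E
python3 - <<'E'
from h import *
import pickle
from scipy.optimize import least_squares
d=pickle.load(open("d.pkl","rb"))
def model(q):
    a=q[3]; t=[-85,-60+q[4],110]
    S=[lid(170,12,-130,a),lid(170,12,130,a),lid(0,12,130,a),lid(0,12,-130,a),[110,-130,0],[-110,-130,43],t]
    I=[[-110,130,0],[-110,130,43],[-110,-130,43],[110,130,70],[110,130,0],[-60,130,70],[-60,-130,70],lid(170,12,-130,a),lid(170,12,130,a),t]
    return np.r_[proj(d["scene"],world(q,S)),proj(d["side"],world(q,I))]
m=np.r_[np.array([(268,281),(595,43),(706,278),(411,530),(404,588),(160,342),(268,220)])/3.33+[200,160],
 np.array([(326,587),(327,540),(572,308),(45,345),(52,430),(252,465),(508,243),(435,32),(150,222),(481,266)])/2.85+[205,140]]
r=least_squares(lambda q:(model(q)-m).ravel(),[600,0,0,.8,6],loss="soft_l1",x_scale=[100,100,.2,.2,10])
q=r.x;print(q.round(3));print((model(q)-m).round(1).tolist());np.save("q.npy",q)
a=q[3];print(world(q,[lid(170,12,0,a),lid(170,12,-60,a),lid(170,12,60,a),[-85,-60+q[4],110],[-85,-15,110],[110,0,70]]).round(0).tolist())
E
```

```text
[5.72243e+02 5.11120e+01 3.80000e-02 8.53000e-01 8.39500e+00]
[[-2.0, -0.8], [-1.1, -2.0], [0.4, -0.2], [0.2, 2.0], [-1.3, 1.5], [-1.9, -1.8], [-0.4, 0.5], [0.0, 2.1], [-0.3, 0.3], [0.2, -1.8], [-3.0, -0.2], [-1.3, -0.4], [0.9, 0.6], [0.5, -0.8], [-1.0, -2.5], [-0.6, 1.3], [-1.0, 0.0]]
[[579.0, 51.0, 206.0], [582.0, -9.0, 206.0], [577.0, 111.0, 206.0], [489.0, -4.0, 110.0], [488.0, 33.0, 110.0], [682.0, 55.0, 70.0]]
```

Call:
jog_arm:
  rows:
    - [[0, 0, 6], [0, 0, -45], 0]
    - [[0, 0, 6], [0, 0, -45], 0]
    - [[0, 0, 5.8], [0, 0, -45], 0]
    - [[0, 0, 0], [24, -40, 0], 0]
    - [[0, 0, 0], [24, -40, 0], 0]
    - [[0, 0, 0], [24, -40, 0], 0]
    - [[0, 0, 0], [24, -40, 0], 0]
    - [[0, 0, 0], [24, -40, 0], 0]
    - [[0, 0, 0], [24, -40, 0], 0]
    - [[0, 0, 0], [24, -40, 0], 0]
  newtons: 10

```text
t: 1.1
eef_pos: [379.8, -322.7, 310.8]
ee_rot: [[0.999, 0.038, -0.0], [0.038, -0.999, 0.0], [-0.0, -0.0, -1.0]]
contact_force: [0.4, 0.4, 1.1]
finger_gap: 0.184
grip_force: 0.0
```

Call:
jog_arm:
  rows:
    - [[0, 0, 0], [24, -40, 0], 0]
    - [[0, 0, 0], [24, -40, 0], 0]
    - [[0, 0, 0], [24, -40, 0], 0]
    - [[0, 0, 0], [24, -40, 0], 0]
    - [[0, 0, 0], [24, -40, 0], 0]
    - [[0, 0, 0], [24, -40, 0], 0]
    - [[0, 0, 0], [24, -40, 0], 0]
    - [[0, 0, 0], [0, 0, 0], 0]
    - [[0, 0, 0], [0, 0, 0], 0]

```text
t: 2.0
eef_pos: [536.4, -37.7, 310.6]
ee_rot: [[0.999, 0.04, -0.001], [0.04, -0.999, -0.0], [-0.001, -0.0, -1.0]]
contact_force: [0.1, -0.5, -0.3]
finger_gap: 0.003
grip_force: 0.0
```

Call:
jog_arm:
  rows:
    - [[0, 0, 0], [20, -29, 0], 0]
    - [[0, 0, 0], [20, -29, 0], 0]
    - [[0, 0, 0], [19, -28, 0], 0]
    - [[0, 0, 0], [0, 0, 30], 0]
    - [[0, 0, 0], [0, 0, 30], 0]
    - [[0, 0, 0], [0, 0, 30], 0]
    - [[0, 0, 0], [0, 0, 10], 0]
    - [[0, 0, 0], [0, 0, 8], 0]
    - [[0, 0, 0], [0, 0, 0], 0]

```text
t: 2.9
eef_pos: [592.2, 48.9, 203.3]
ee_rot: [[0.999, 0.037, -0.0], [0.037, -0.999, -0.0], [-0.0, 0.0, -1.0]]
contact_force: [-0.2, -0.5, 0.1]
finger_gap: 0.008
grip_force: 0.0
```

Call:
jog_arm:
  rows:
    - [[0, 0, 0], [0, 0, 7], 0]
    - [[0, 0, 0], [0, 0, 6], 0]
    - [[0, 0, 0], [-6, 0, 5], 0]
    - [[0, 0, 0], [-6, 0, 5], 0]
    - [[0, 0, 0], [-5, 0, 5], 0]
    - [[0, 0, 0], [-5, 0, 6], 0]
    - [[0, 0, 0], [-5, 0, 6], 0]
    - [[0, 0, 0], [-5, 0, 6], 0]
    - [[0, 0, 0], [-4, 0, 6], 0]

```text
t: 3.8
eef_pos: [554.5, 48.4, 153.1]
ee_rot: [[0.999, 0.039, -0.003], [0.039, -0.999, -0.001], [-0.003, 0.0, -1.0]]
contact_force: [-8.5, -0.1, 11.7]
finger_gap: 0.009
grip_force: 5.6
```

```bash
python3 - <<'E'
from cell import *
import cv2
im=get_image("side")["pixels"]; cv2.imwrite("pics/s1.png",cv2.resize(im[100:350,180:500],None,fx=2.4,fy=2.4))
s=sense();print(s["contact_force"],s["torque"],s["eef_pos"],s["tau"])
E
```

```text
[-6.98528343  0.24393077  8.43751242] [-0.106574    1.42985766 -0.03751965] [553.70503207  48.34299967 151.54827401] [-1.87800606e-01 -3.12118900e+01 -3.21730793e+01  4.03139228e-01
 -1.81439996e+00 -2.59186716e-03]
```

View pics/s1.png

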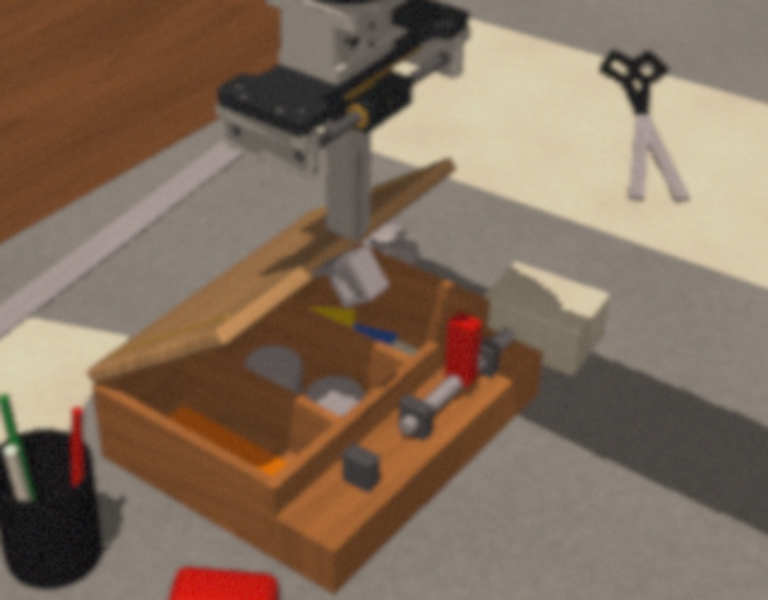

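The picture shows the fingertip slipped onto the front of the free edge, crop (345,238), with the lid still raised. I'll back off toward the robot, rise, and come down further in on the lid.

Call:
jog_arm:
  rows:
    - [[0, 0, 0], [-10, 0, 0], 0]
    - [[0, 0, 0], [-5, 0, 0], 0]
    - [[0, 0, 0], [0, 0, -30], 0]
    - [[0, 0, 0], [0, 0, -35], 0]
    - [[0, 0, 0], [25, 0, 0], 0]
    - [[0, 0, 0], [30, 0, 0], 0]
    - [[0, 0, 0], [0, 0, 0], 0]

```text
t: 4.55
eef_pos: [597.6, 49.7, 215.5]
ee_rot: [[0.999, 0.038, -0.0], [0.038, -0.999, 0.0], [-0.0, -0.0, -1.0]]
contact_force: [-0.2, 0.5, -0.6]
finger_gap: 0.006
grip_force: 0.0
```

```bash
python3 - <<'E'
from cell import *
import cv2
im=get_image("side")["pixels"]; cv2.imwrite("pics/s2.png",cv2.resize(im[100:350,180:500],None,fx=2.4,fy=2.4))
s=sense();print(s["contact_force"],s["eef_pos"])
E
```

```text
[-0.98603104  0.12610236  0.58609164] [596.17095744  49.83889163 215.24348751]
```

View pics/s2.png

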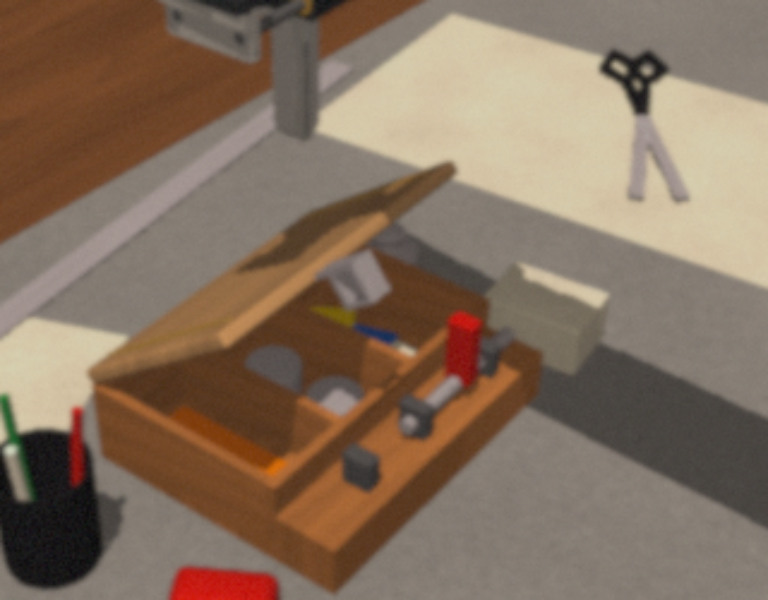

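The lid is now lower, with its free-edge left corner at crop (222,340), and the finger is free above it. I push again about 120 mm from the hinge.

Call:
jog_arm:
  rows:
    - [[0, 0, 0], [0, 0, 25], 0]
    - [[0, 0, 0], [0, 0, 25], 0]
    - [[0, 0, 0], [0, 0, 10], 0]
    - [[0, 0, 0], [-1, 0, 6], 0]
    - [[0, 0, 0], [-3, 0, 6], 0]
    - [[0, 0, 0], [-3, 0, 6], 0]
    - [[0, 0, 0], [-3, 0, 6], 0]
    - [[0, 0, 0], [-3, 0, 6], 0]
    - [[0, 0, 0], [-2, 0, 6], 0]
    - [[0, 0, 0], [-2, 0, 6], 0]

```text
t: 5.6
eef_pos: [579.4, 49.1, 114.5]
ee_rot: [[0.999, 0.038, 0.001], [0.038, -0.999, -0.0], [0.001, 0.0, -1.0]]
contact_force: [-0.6, -0.9, 3.7]
finger_gap: 0.003
grip_force: 1.6
```

Call:
jog_arm:
  rows:
    - [[0, 0, 0], [-2, 0, 6], 0]
    - [[0, 0, 0], [-2, 0, 6], 0]
    - [[0, 0, 0], [-1, 0, 6], 0]
    - [[0, 0, 0], [-1, 0, 5], 0]
    - [[0, 0, 0], [0, 0, 5], 0]
    - [[0, 0, 0], [0, 0, 3], 0]
    - [[0, 0, 0], [0, 0, 2], 0]
    - [[0, 0, 0], [0, 0, 0], 0]

```text
t: 6.4
eef_pos: [573.1, 49.0, 80.7]
ee_rot: [[0.999, 0.038, -0.0], [0.038, -0.999, 0.0], [-0.0, -0.0, -1.0]]
contact_force: [-1.0, -0.4, 0.8]
finger_gap: 0.005
grip_force: 0.3
```

Call:
jog_arm:
  rows:
    - [[0, 0, 0], [0, 0, 1], 0]
    - [[0, 0, 0], [0, 0, 1], 0]
    - [[0, 0, 0], [0, 0, 0], 0]

```text
t: 6.7
eef_pos: [573.3, 49.0, 79.3]
ee_rot: [[0.999, 0.038, 0.0], [0.038, -0.999, -0.0], [0.0, 0.0, -1.0]]
contact_force: [-1.2, -0.1, 2.3]
finger_gap: 0.006
grip_force: 1.2
```

Call:
jog_arm:
  rows:
    - [[0, 0, 0], [0, 0, 1], 0]
    - [[0, 0, 0], [0, 0, 1], 0]
    - [[0, 0, 0], [0, 0, 1], 0]
    - [[0, 0, 0], [0, 0, 0], 0]

```text
t: 7.1
eef_pos: [573.2, 49.0, 76.0]
ee_rot: [[0.999, 0.038, -0.0], [0.038, -0.999, 0.0], [-0.0, -0.0, -1.0]]
contact_force: [-1.3, 0.1, 3.2]
finger_gap: 0.002
grip_force: 1.2
```

```bash
python3 - <<'E'
from cell import *
import cv2
im=get_image("side")["pixels"]; cv2.imwrite("pics/s3.png",cv2.resize(im[140:350,205:485],None,fx=2.85,fy=2.85))
s=sense();print(s["contact_force"],s["eef_pos"])
E
```

```text
[-0.68454397 -0.4958745   3.20784254] [573.21572507  48.97283027  76.10274423]
```

View pics/s3.png

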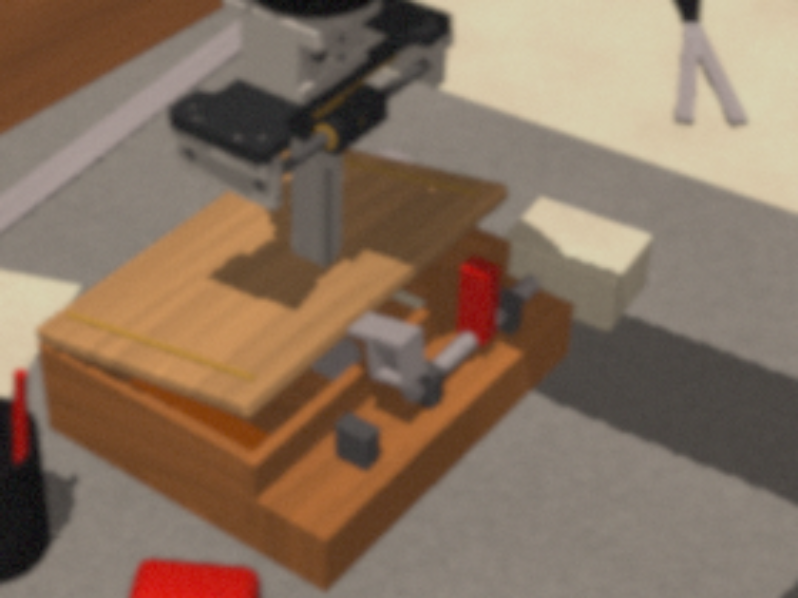

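The lid is not shut yet: its free-edge left corner is at crop (250,408), and the rim corner is at (252,465). The TCP height reads lower than the lid, so I check by projecting it.

```bash
python3 - <<'E'
from h import *
import pickle
d=pickle.load(open("d.pkl","rb"));q=np.load("q.npy")
f=lambda P:((proj(d["side"],P)-[205,140])*2.85).round(0).tolist()
print("tcp z76,90,110",f([[573.2,49,76],[573.2,49,90],[573.2,49,110]]))
print("tcp-8",f([[565,61,76],[565,36,76]]))
for a in(0,.1,.2,.3): print(a,f(world(q,[lid(170,12,130,a),lid(170,12,-130,a),lid(0,12,130,a),lid(120,12,0,a)])))
E
```

```text
tcp z76,90,110 [[314.0, 296.0], [314.0, 279.0], [314.0, 253.0]]
tcp-8 [[312.0, 311.0], [338.0, 292.0]]
0 [[254.0, 451.0], [511.0, 226.0], [34.0, 329.0], [326.0, 297.0]]
0.1 [[250.0, 427.0], [510.0, 203.0], [33.0, 328.0], [323.0, 281.0]]
0.2 [[244.0, 402.0], [507.0, 180.0], [32.0, 328.0], [320.0, 264.0]]
0.3 [[235.0, 375.0], [501.0, 156.0], [30.0, 328.0], [314.0, 247.0]]
```

```bash
python3 - <<'E'
from h import *
import pickle
d=pickle.load(open("d.pkl","rb"))
f=lambda P:((proj(d["side"],P)-[180,100])*2.4).round(0).tolist()
print("s2",f([[596.2,49.8,215.2],[588,62,215.2],[588,37,215.2],[604,62,215.2],[588,62,230]]))
E
```

```text
s2 [[297.0, 174.0], [294.0, 185.0], [318.0, 170.0], [276.0, 177.0], [294.0, 167.0]]
```

The visible tip sits about 30 mm above the reported TCP with the fingers shut. The lid contact agrees with that: it is still at about 0.18 rad with the TCP at 76. I keep lowering until the force rises, which also gives the tip offset at lid height 82.

Call:
jog_arm:
  rows:
    - [[0, 0, 0], [-1, 0, 4], 0]
    - [[0, 0, 0], [0, 0, 4], 0]
    - [[0, 0, 0], [0, 0, 4], 0]
    - [[0, 0, 0], [0, 0, 3], 0]
    - [[0, 0, 0], [0, 0, 2], 0]
    - [[0, 0, 0], [0, 0, 0], 0]

```text
t: 7.75
eef_pos: [572.2, 49.0, 58.6]
ee_rot: [[0.999, 0.038, -0.0], [0.038, -0.999, 0.0], [-0.0, -0.0, -1.0]]
contact_force: [0.3, 0.4, 0.2]
finger_gap: 0.006
grip_force: 0.0
```

Call:
jog_arm:
  rows:
    - [[0, 0, 0], [0, 0, 2], 0]
    - [[0, 0, 0], [0, 0, 2], 0]
    - [[0, 0, 0], [0, 0, 2], 0]
    - [[0, 0, 0], [0, 0, 0], 0]

```text
t: 8.15
eef_pos: [572.5, 49.0, 53.1]
ee_rot: [[0.999, 0.038, 0.001], [0.038, -0.999, 0.0], [0.001, -0.0, -1.0]]
contact_force: [-0.4, 0.2, 1.8]
finger_gap: 0.003
grip_force: 0.6
```

Call:
jog_arm:
  rows:
    - [[0, 0, 0], [0, 0, 2], 0]
    - [[0, 0, 0], [0, 0, 2], 0]
    - [[0, 0, 0], [0, 0, 2], 0]
    - [[0, 0, 0], [0, 0, 0], 0]

```text
t: 8.55
eef_pos: [572.7, 49.0, 52.7]
ee_rot: [[0.999, 0.039, -0.002], [0.039, -0.999, -0.0], [-0.002, 0.0, -1.0]]
contact_force: [-17.8, 0.4, 35.1]
finger_gap: 0.005
grip_force: 17.3
```

Contact is firm at TCP z = 52.7, so the lid is shut at height 82 and the tip offset is about 29 mm. I retract and move beside the tab.

Call:
jog_arm:
  rows:
    - [[0, 0, 0], [0, 0, -20], 0]
    - [[0, 0, 0], [0, 0, -40], 0]
    - [[0, 0, 0], [-28, 31, 0], 0]
    - [[0, 0, 0], [-28, 31, 0], 0]
    - [[0, 0, 0], [-29, 31, 0], 0]
    - [[0, 0, 0], [0, 0, 0], 0]

```text
t: 9.15
eef_pos: [488.9, -49.5, 106.6]
ee_rot: [[0.999, 0.034, -0.0], [0.034, -0.999, -0.001], [-0.0, 0.001, -1.0]]
contact_force: [0.0, -0.1, 0.4]
finger_gap: 0.002
grip_force: 0.0
```

```bash
python3 - <<'E'
from cell import *
import cv2
im=get_image("side")["pixels"]; cv2.imwrite("pics/s4.png",cv2.resize(im[140:350,205:485],None,fx=2.85,fy=2.85))
s=sense();print(s["contact_force"],s["eef_pos"])
E
```

```text
[-0.21468031 -1.11999146 -0.31282687] [490.24796989 -48.39328656 107.0418489 ]
```

View pics/s4.png

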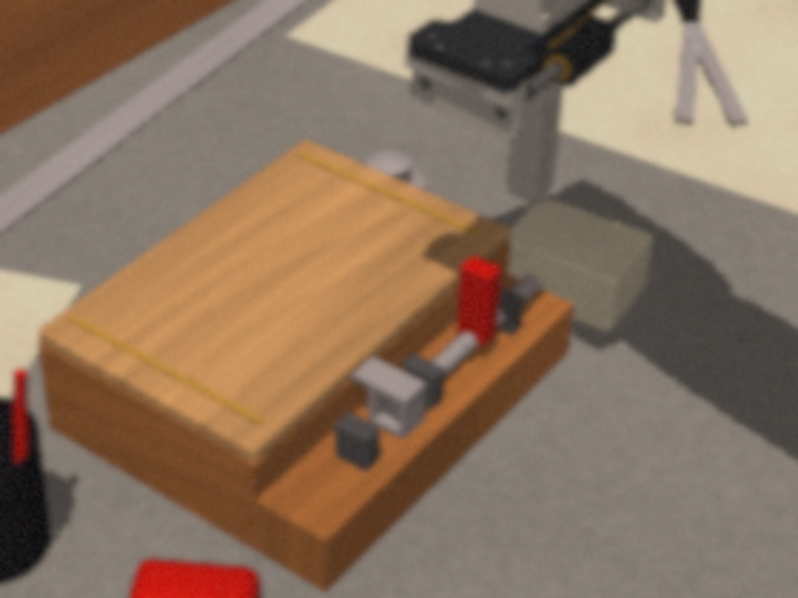

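The lid is shut: its corner is at crop (250,455), where the model predicts (254,451). The finger is to the right of the tab at (480,265). I lower it and push.

Call:
jog_arm:
  rows:
    - [[0, 0, 0], [0, 0, 20], 0]
    - [[0, 0, 0], [0, 0, 15], 0]
    - [[0, 0, 0], [0, 0, 11], 0]
    - [[0, 0, 0], [0, -8, 0], 0]
    - [[0, 0, 0], [0, -7, 0], 0]
    - [[0, 0, 0], [0, -6, 0], 0]
    - [[0, 0, 0], [0, -6, 0], 0]
    - [[0, 0, 0], [0, -6, 0], 0]
    - [[0, 0, 0], [0, -6, 0], 0]

```text
t: 10.1
eef_pos: [490.2, -8.1, 62.0]
ee_rot: [[0.999, 0.038, 0.002], [0.038, -0.999, -0.001], [0.002, 0.001, -1.0]]
contact_force: [1.3, -2.6, 1.6]
finger_gap: 0.009
grip_force: 1.1
```

Call:
jog_arm:
  rows:
    - [[0, 0, 0], [0, -6, 0], 0]
    - [[0, 0, 0], [0, -5, 0], 0]
    - [[0, 0, 0], [0, -4, 0], 0]
    - [[0, 0, 0], [0, -2, 0], 0]
    - [[0, 0, 0], [0, -2, 0], 0]
    - [[0, 0, 0], [0, 0, 0], 0]

```text
t: 10.7
eef_pos: [488.3, 11.1, 61.0]
ee_rot: [[0.999, 0.038, -0.001], [0.038, -0.999, 0.001], [-0.001, -0.001, -1.0]]
contact_force: [1.3, -0.5, -0.0]
finger_gap: 0.007
grip_force: 0.4
```

Call:
jog_arm:
  rows:
    - [[0, 0, 0], [0, -2, 0], 0]
    - [[0, 0, 0], [0, -2, 0], 0]
    - [[0, 0, 0], [0, -1, 0], 0]
    - [[0, 0, 0], [0, 0, 0], 0]

```text
t: 11.1
eef_pos: [488.3, 13.5, 61.1]
ee_rot: [[0.999, 0.039, -0.001], [0.039, -0.999, -0.005], [-0.001, 0.005, -1.0]]
contact_force: [-0.5, -11.2, -0.7]
finger_gap: -0.001
grip_force: 5.4
```

Call:
jog_arm:
  rows:
    - [[0, 0, 0], [0, -2, 0], 0]
    - [[0, 0, 0], [0, 0, 0], 0]

```text
t: 11.3
eef_pos: [488.3, 13.5, 61.2]
ee_rot: [[0.999, 0.04, -0.001], [0.04, -0.999, -0.009], [-0.001, 0.009, -1.0]]
contact_force: [0.4, -17.7, -0.4]
finger_gap: 0.007
grip_force: 9.0
```

Call:
jog_arm:
  rows:
    - [[0, 0, 0], [0, 15, 0], 0]
    - [[0, 0, 0], [0, 20, 0], 0]
    - [[0, 0, 0], [0, 0, -40], 0]
    - [[0, 0, 0], [0, 0, -45], 0]
    - [[0, 0, 0], [-20, 40, -20], 0]
    - [[0, 0, 0], [-20, 40, 0], 0]
    - [[0, 0, 0], [0, 0, 0], 0]

```text
t: 12.0
eef_pos: [451.7, -101.5, 166.8]
ee_rot: [[0.999, 0.033, 0.001], [0.033, -0.999, -0.0], [0.001, 0.0, -1.0]]
contact_force: [0.4, -0.7, -0.4]
finger_gap: 0.003
grip_force: 0.0
```

```bash
python3 - <<'E'
from cell import *
import cv2
im=get_image("side")["pixels"]; cv2.imwrite("pics/s5.png",cv2.resize(im[140:350,205:485],None,fx=2.85,fy=2.85))
s=sense();print(s["contact_force"],s["eef_pos"])
from h import *
import pickle
d=pickle.load(open("d.pkl","rb"));q=np.load("q.npy")
print(((proj(d["side"],world(q,[[-85,-15,110]]))-[205,140])*2.85))
E
```

```text
[0.0406047  0.30559091 0.17954121] [452.00141959 -99.75802047 166.1921318 ]
[[443.25903157 296.83021863]]
```

View pics/s5.png

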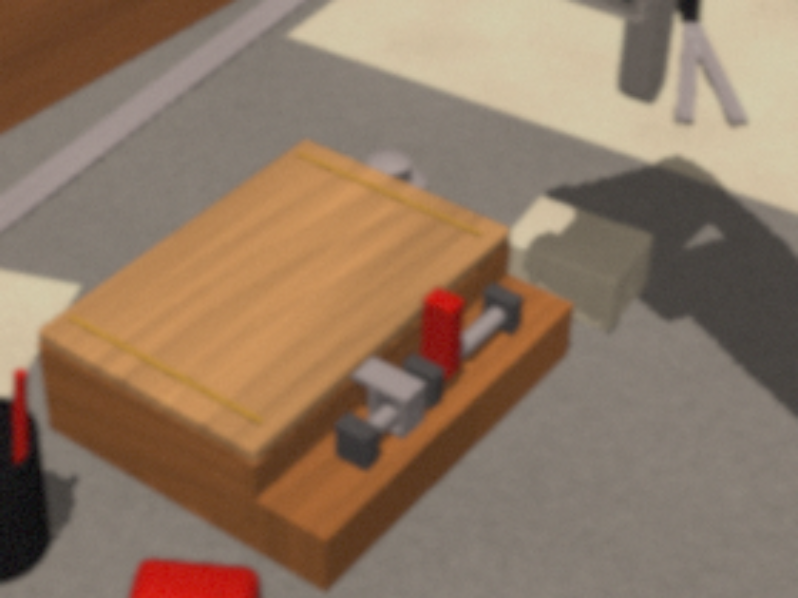

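The bolt runs through the loop at (385,415). The tab top is at (443,297), exactly where it should be when fully home. The lid is shut and the bystanders in view are undisturbed.

```bash
python3 -c "
from cell import *
print(job_done())"
```

```text
the job is handed in; nothing more can be done
None
```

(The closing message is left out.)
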